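# Weigh sample canisters in the grip, rack the full ones and close the retaining bar

### The job

Some of the three identical-looking aluminium canisters are full and some are empty: tell them apart by their weight as you lift them, and set every full one upright in a bay of its own in the blue transport rack and every empty one upright in the orange return tray, without dropping or toppling any. Only when all three are sorted, push the free end of the rack's retaining bar round until it comes fully home against its stop, over the full canisters. Leave the small vials and the petri dish where they stand.

Things in the scene. Friction and masses are not known exactly. Their poses are not given: they have to be found in the camera images.
- can_a: aluminium sample canister, 44 mm in diameter and 80 mm high, with a paper band near its foot and a black cap 37 mm wide: 100 mm high in all, upright. All three look alike; empty weighs 0.12 to 0.18 kg, full 0.46 to 0.64 kg, how many are full is not told. Origin: centre of its underside, z up. Grip across the body, best 65 to 70 mm above its foot, clear of rack walls
- can_b: a second, the same as can_a to the eye (same sizes and origin)
- can_c: a third, the same as can_a to the eye (same sizes and origin)
- rack: blue transport rack, fixed, 80 x 310 mm (x, y), y along the row of bays; origin at the centre of its underside. Three open-topped bays 56 x 56 mm, centres at x = 0, y = +66, 0, -66 mm, floor 6 mm and wall tops 34 mm above the origin. Near the end bays, at y = +128 (hinge post) and -127 mm (stop), steel posts stand: there keep gripper fingers across the row (closing along x)
- rack_stop (a point): top of the steel stop post of the rack, 126 mm high and 14 mm in diameter, at x = +15, y = -127 mm in the rack's frame; the closed bar's free end lies against its -x side
- bar (a joint): angle of the retaining bar (aluminium, 16 mm wide, 255 mm long, 112 to 120 mm above the worktop), turning level about a pin: 0 = closed, from the pin along the rack's -y over the bays, 6 mm above racked caps; grows to 1.7 rad as the free end swings to the rack's -x side. Starts 1.15 to 1.45 rad open. Light friction (about 1 N at the free end); stays where left
- bar_pin (a point): the pin the bar turns about, on the axis, at mid thickness of the bar (116 mm above the worktop)
- bar_knob (a point): middle of the black upright finger knob near the bar's free end, 225 mm from the pin; the knob is 16 mm in diameter and stands from 120 to 152 mm above the worktop. Push it sideways (or pinch it from above) to swing the bar
- tray: shallow orange return tray, open above, fixed to the worktop, 200 x 120 mm outside (x, y), walls 4 mm thick and 18 mm high, floor about 4 mm thick; origin at the centre of its underside. Room for three canisters side by side along its x axis, 60 mm apart
- brown_vial: small brown sample vial with black cap, 24 mm in diameter, 54 mm high, on the worktop, loose; a bystander to be left standing where it is. Origin at the centre of its underside
- red_vial: small white sample vial with red cap, 24 mm in diameter, 54 mm high, on the worktop, loose; a bystander to be left standing where it is. Origin at the centre of its underside
- petri: clear open petri dish, 55 mm in diameter, 13 mm high, on the worktop, loose; a bystander to be left standing where it is. Origin at the centre of its underside

How it is judged:
On the way, in this order (a step that is already met when the one before it is completed fails the run):
1. with the bar still open, every full canister stands upright and released in the rack and every empty one in the tray (((x of can_a in the frame of rack between -0.02 and 0.02 m and y of can_a in the frame of rack between -0.085 and 0.085 m and z of can_a in the frame of rack below 0.011 m and angle between can_a's own z axis and vertical below 0.1 rad and linear speed of can_a below 0.03 m/s and contact force between can_a and rack above 3.2 N) or (x of can_a in the frame of tray between -0.085 and 0.085 m and y of can_a in the frame of tray between -0.045 and 0.045 m and z of can_a in the frame of tray below 0.009 m and angle between can_a's own z axis and vertical below 0.1 rad and linear speed of can_a below 0.03 m/s and contact force between can_a and tray below 3.2 N)) and ((x of can_b in the frame of rack between -0.02 and 0.02 m and y of can_b in the frame of rack between -0.085 and 0.085 m and z of can_b in the frame of rack below 0.011 m and angle between can_b's own z axis and vertical below 0.1 rad and linear speed of can_b below 0.03 m/s and contact force between can_b and rack above 3.2 N) or (x of can_b in the frame of tray between -0.085 and 0.085 m and y of can_b in the frame of tray between -0.045 and 0.045 m and z of can_b in the frame of tray below 0.009 m and angle between can_b's own z axis and vertical below 0.1 rad and linear speed of can_b below 0.03 m/s and contact force between can_b and tray below 3.2 N)) and ((x of can_c in the frame of rack between -0.02 and 0.02 m and y of can_c in the frame of rack between -0.085 and 0.085 m and z of can_c in the frame of rack below 0.011 m and angle between can_c's own z axis and vertical below 0.1 rad and linear speed of can_c below 0.03 m/s and contact force between can_c and rack above 3.2 N) or (x of can_c in the frame of tray between -0.085 and 0.085 m and y of can_c in the frame of tray between -0.045 and 0.045 m and z of can_c in the frame of tray below 0.009 m and angle between can_c's own z axis and vertical below 0.1 rad and linear speed of can_c below 0.03 m/s and contact force between can_c and tray below 3.2 N)) and contact force between the fingers and can_a below 0.1 N and contact force between the fingers and can_b below 0.1 N and contact force between the fingers and can_c below 0.1 N and value of joint bar above 0.8 rad), for 0.2 s.
2. the bar is home against its stop (value of joint bar below 0.05 rad), for 0.2 s.
At the end, for the whole second after the job is handed in: Every full canister (felt by its pressure, over 3.2 N) stands upright (within 0.1 rad) on the floor of a rack bay, every empty one upright on the floor of the orange tray, all released and at rest, and the bar is within 0.05 rad of closed (((x of can_a in the frame of rack between -0.02 and 0.02 m and y of can_a in the frame of rack between -0.085 and 0.085 m and z of can_a in the frame of rack below 0.011 m and angle between can_a's own z axis and vertical below 0.1 rad and linear speed of can_a below 0.03 m/s and contact force between can_a and rack above 3.2 N) or (x of can_a in the frame of tray between -0.085 and 0.085 m and y of can_a in the frame of tray between -0.045 and 0.045 m and z of can_a in the frame of tray below 0.009 m and angle between can_a's own z axis and vertical below 0.1 rad and linear speed of can_a below 0.03 m/s and contact force between can_a and tray below 3.2 N)) and ((x of can_b in the frame of rack between -0.02 and 0.02 m and y of can_b in the frame of rack between -0.085 and 0.085 m and z of can_b in the frame of rack below 0.011 m and angle between can_b's own z axis and vertical below 0.1 rad and linear speed of can_b below 0.03 m/s and contact force between can_b and rack above 3.2 N) or (x of can_b in the frame of tray between -0.085 and 0.085 m and y of can_b in the frame of tray between -0.045 and 0.045 m and z of can_b in the frame of tray below 0.009 m and angle between can_b's own z axis and vertical below 0.1 rad and linear speed of can_b below 0.03 m/s and contact force between can_b and tray below 3.2 N)) and ((x of can_c in the frame of rack between -0.02 and 0.02 m and y of can_c in the frame of rack between -0.085 and 0.085 m and z of can_c in the frame of rack below 0.011 m and angle between can_c's own z axis and vertical below 0.1 rad and linear speed of can_c below 0.03 m/s and contact force between can_c and rack above 3.2 N) or (x of can_c in the frame of tray between -0.085 and 0.085 m and y of can_c in the frame of tray between -0.045 and 0.045 m and z of can_c in the frame of tray below 0.009 m and angle between can_c's own z axis and vertical below 0.1 rad and linear speed of can_c below 0.03 m/s and contact force between can_c and tray below 3.2 N)) and contact force between the fingers and can_a below 0.1 N and contact force between the fingers and can_b below 0.1 N and contact force between the fingers and can_c below 0.1 N and value of joint bar below 0.05 rad); the robot touches nothing.
It fails at once if a canister is toppled (tilted by more than 0.8 rad) (angle between any of can_a, can_b, can_c's own z axis and vertical above 0.8 rad).
It fails at once if a canister is dropped (moves at more than 0.6 m/s, as after falling 20 mm, while not held) ((contact force between the fingers and can_a below 0.05 N and linear speed of can_a above 0.6 m/s) or (contact force between the fingers and can_b below 0.05 N and linear speed of can_b above 0.6 m/s) or (contact force between the fingers and can_c below 0.05 N and linear speed of can_c above 0.6 m/s)).
It fails at once if a vial or the petri dish is moved by more than 30 mm or tipped over (distance of any of brown_vial, red_vial, petri from where it was at the start of the episode above 0.03 m or angle between any of brown_vial, red_vial, petri's own z axis and vertical above 0.5 rad).
It also fails if it takes over 72 s, if anything falls off the work surface, if the arm or the gripper's body presses on something with over 40 N, if the wrist force passes 120 N, or if a joint passes its speed limit or range.

### The arm

A 7-joint arm with a two-finger parallel gripper is mounted at the origin on a cart in front of the work surface, level with it; the furniture and walls round the work are solid. World frame = base frame: x ahead of the robot, y to its left, z up, the work surface at z = 0. Lengths are in m, angles in rad, forces in N, time in s.
With the tool pointing down it reaches from about 0.4 to 0.85 m from the base axis. Payload 4.5 kg.
Tool frame: the origin (TCP) lies midway between the tips of the shut fingers; the grasp point (between the pads) lies 19 mm behind it; z points along the fingers, y is the line along which they close (so a half turn about z gives the same grasp; the last joint's range is limited). The gripper opens to 88 mm and grips with 3 to 60 N. Pads are 18 mm wide; open, the fingers measure 123 mm over their backs; the gripper's body (75 mm by 187 mm) begins 45 mm behind the grasp point.
Start: joints at [-1.233, 0.689, -0.195, 1.565, 0.157, 0.902, -0.215], TCP at [0.187, 0.596, 0.239] pointing down, gripper open.
Joint ranges: [-3.01, 3.01], [-0.46, 2.08], [-1.47, 1.51], [0.13, 2.56], [-1, 4.14], [0.04, 2.09], [-2.66, 2.66]. Speed limits (rad/s): [2.57, 2.57, 3.14, 3.14, 3.14, 3.14, 3.14].

### API

Orientations are given as a unit quaternion [x, y, z, w].
In Python, from plant import r, eyes, finish_job gives the robot as it stands. The module is installed in compiled form; this text tells all that it offers.
- The arm moves only by the tool move_arm, never from a script. Its argument "motion" is a list of rows, each a list of 7 numbers: the shift along the tool's x, y, z in mm, then the turn, a rotation vector about the tool's x, y, z in degrees, then the closure, from 0 (fully open) to 1 (shut). A call has 1 to 5 rows; each row is the pose to reach, as a shift and turn from the pose commanded when the call began, along the tool's axes at that moment; what a row does not reach only later rows make up. A row lasts 1/8 s, in which the tool goes at most 62.5 mm and 10.7 degrees, less where a joint would pass 70% of its speed; a pose out of reach is approached as far as the arm can. A call with a gripper value outside its range is refused whole. The fingers move at their own pace and stop on an object; "newtons" is the grip in N (left out, the last holds). Time passes only in rows, so rows that repeat a pose let the fingers close. It gives the time, the measured TCP pose, the force, the opening and the grip force at its end, in the units of the state.
- r.get_state(): the state, without advancing time (a new reading comes with each control period).
- eyes.snapshot(name): name is "side" or "top" or "wrist"; returns a dict with "frame" (400x640x3 uint8, red, green, blue), "z_map" (400x640 float32, m along the optical axis (not along the pixel's ray), 0 where there is no reading), "intrinsics" (3x3 intrinsics, pixels), "world_to_cam" (4x4, takes a point from world to camera coordinates). Camera axes: x right, y down, z forward; pixel columns grow to the right and rows downward; lengths in m; the calibration is good to about 2 mm. A picture is of the moment at which its call begins.
- finish_job(): hands the job in; it is judged then, once.
The state is a dict: "clock": time; "q": joint angles; "qd": joint speeds; "joint_torque": joint torques, N m; "tool_pos": TCP position; "eef_rot": TCP orientation; "contact_force": force on the tool from outside, world axes, zero at the start; "moment": the same for the moment, N m; "opening": opening from 0.0 (shut) to 1.0 (fully open); "finger_force": force on a finger pad.
Only numpy, scipy, OpenCV 4.12 (cv2) and the standard library are available. Lean on these libraries where they do the work, as an engineer would, in place of code of your own. Each camera call takes 0.05 s, during which the arm holds its last target. There are 200 camera calls.

## Working session

There is one attempt and no reset: what is moved stays moved. The work goes in short steps, Python scripts to look and compute and a tool call to move; the robot and the scene stay as the last step left them, time stands still between calls to the robot, and variables do not carry over. Pictures are saved under pics/ and viewed, at most 10 in all, crops included, and the job is handed in when it is done.

Besides the shell and the picture viewer there is one more tool, called after "Emit:" as name(argument=value, ...) on one line, values as JSON. move_arm: Moves the arm, as the interface text tells. Its arguments: {"type":"object","properties":{"motion":{"type":"array","items":{"type":"array","items":{"type":"number"}}},"newtons":{"type":"number"}},"required":["motion"]}

```bash
mkdir -p pics; cat > h.py <<'E'
import numpy as np, cv2
from plant import r, eyes, finish_job
from scipy.spatial.transform import Rotation as R
def snap(n):
    s=eyes.snapshot(n); return s
def pts(s):
    z=s["z_map"]; K=s["intrinsics"]; v,u=np.indices(z.shape)
    p=np.stack([(u-K[0,2])/K[0,0]*z,(v-K[1,2])/K[1,1]*z,z],-1)
    T=np.linalg.inv(s["world_to_cam"]); return p@T[:3,:3].T+T[:3,3]
def ray(s,u,v,h):
    K=s["intrinsics"]; T=np.linalg.inv(s["world_to_cam"])
    d=T[:3,:3]@np.array([(u-K[0,2])/K[0,0],(v-K[1,2])/K[1,1],1]); o=T[:3,3]
    return o+d*(h-o[2])/d[2]
def delta(x,y,z,st=None):
    st=st or r.get_state(); return R.from_quat(st["eef_rot"]).inv().apply(np.array([x,y,z])-st["tool_pos"])*1000
E
python3 - <<'E'
from h import *
st=r.get_state(); print(st)
for n in("top","side"):
    s=snap(n); cv2.imwrite(f"pics/{n}0.png",s["frame"][...,::-1]); np.savez(f"{n}0.npz",**s)
    print(n,s["world_to_cam"],s["intrinsics"])
E
```

```text
{'clock': 0.0, 'q': array([-1.23321506,  0.68999426, -0.19448976,  1.56633044,  0.15728564,
        0.9024804 , -0.21509475]), 'qd': array([ 1.65783068e-03,  1.86345291e-03, -7.19205929e-05, -1.31597563e-03,
        2.11302001e-03, -5.27320213e-04,  5.07231652e-04]), 'joint_torque': array([ 2.47464804e-04, -5.27551782e+01, -1.26680709e+00, -1.53431046e+01,
       -5.25758718e-02,  6.51512368e-03,  1.72191712e-04]), 'tool_pos': array([0.18682555, 0.59577069, 0.23790661]), 'eef_rot': array([ 1.51277364e-01,  9.88490934e-01, -9.09228931e-04, -7.21523571e-05]), 'contact_force': array([-0.34427242, -0.43574474,  0.0856147 ]), 'moment': array([ 0.00635615, -0.07099112, -0.0140204 ]), 'finger_force': 0.0, 'opening': 0.9970944627795876}
top [[ 0.00321885 -0.99995451 -0.00897889 -0.02294959]
 [-0.9972644  -0.00254686 -0.07387308  0.56257467]
 [ 0.07384685  0.00919212 -0.99722723  1.39738373]
 [ 0.          0.          0.          1.        ]] [[459.87027665   0.         313.5922353 ]
 [  0.         459.87027665 207.53057333]
 [  0.           0.           1.        ]]
side [[ 9.00738300e-01 -4.34362141e-01  2.13781220e-04 -5.18310477e-01]
 [-2.93946003e-01 -6.09919066e-01 -7.35931030e-01  2.15012993e-01]
 [ 3.19790967e-01  6.62818425e-01 -6.77056477e-01  1.01699370e+00]
 [ 0.00000000e+00  0.00000000e+00  0.00000000e+00  1.00000000e+00]] [[398.14616735   0.         314.90234375]
 [  0.         398.14616735 197.0067456 ]
 [  0.           0.           1.        ]]
```

View pics/top0.png

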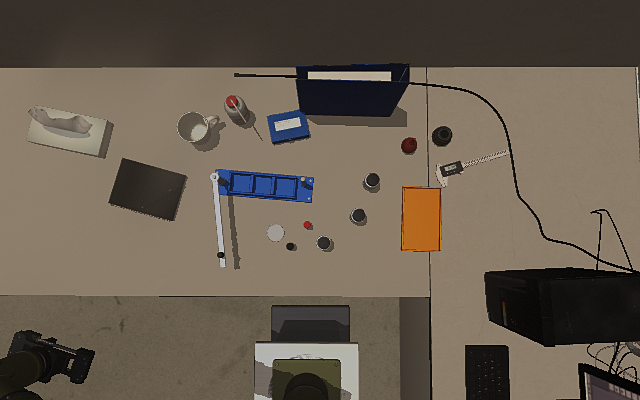

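View pics/side0.png

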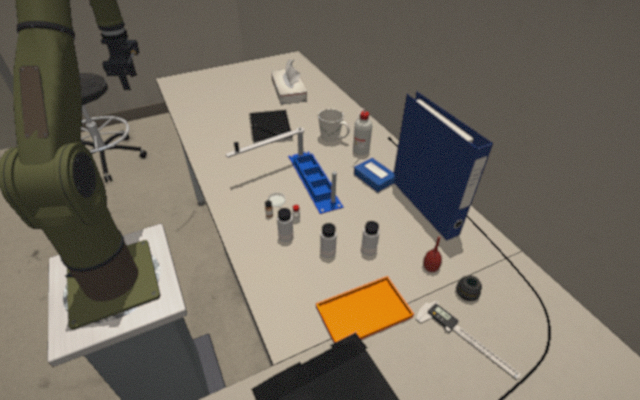

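The top view shows the canister caps at about (372,181), (358,216) and (324,243). The rack runs from (218,178) to (312,195), with the bar pin at (214,177) and the knob at (221,256). The tray is at (421,219), the petri at (276,233), and the vials at (290,246) and (307,225).

```bash
python3 - <<'E'
from h import *
s=dict(np.load("top0.npz")); P=pts(s); f=s["frame"]; hsv=cv2.cvtColor(f,cv2.COLOR_RGB2HSV)
def big(m,x0,y0,x1,y1):
    k=np.zeros_like(m);k[y0:y1,x0:x1]=m[y0:y1,x0:x1]
    n,l,st,c=cv2.connectedComponentsWithStats(k); i=1+np.argmax(st[1:,4]); return l==i
blk=(hsv[...,2]<75).astype(np.uint8)
for (u,v) in [(372,181),(358,216),(324,243)]:
    w=14; A=P[v-w:v+w,u-w:u+w].reshape(-1,3); t=A[(abs(A[:,2]-.1)<.006)]
    m=big(blk,u-10,v-10,u+10,v+10); yy,xx=np.nonzero(m)
    print("can depth n",len(t),t.mean(0).round(4), (t.max(0)+t.min(0))[:2]/2,"mask ray",ray(s,xx.mean(),yy.mean(),.1).round(4),m.sum())
# tray
m=(hsv[...,0]>5)&(hsv[...,0]<22)&(hsv[...,1]>180); m=big(m.astype(np.uint8),380,170,460,270)
yy,xx=np.nonzero(m); rc=cv2.minAreaRect(np.stack([xx,yy],1).astype(np.float32)); print("tray px",rc)
b=cv2.boxPoints(rc); W=np.array([ray(s,*p,.018) for p in b]); print(W.round(3),W.mean(0), [np.linalg.norm(W[i]-W[i-1]).round(3) for i in range(4)])
# rack
m=(hsv[...,0]>100)&(hsv[...,0]<125)&(hsv[...,1]>120); m=big(m.astype(np.uint8),200,155,330,215)
Q=P[m]; top=Q[abs(Q[:,2]-.034)<.005]; print("rack n",len(top))
rc=cv2.minAreaRect(top[:,:2].astype(np.float32)); print("rack walltop",rc)
yy,xx=np.nonzero(m); rc2=cv2.minAreaRect(np.stack([xx,yy],1).astype(np.float32)); W=np.array([ray(s,*p,.02) for p in cv2.boxPoints(rc2)]); print("rack px",W.round(3),W.mean(0))
Q=P[150:280,195:330].reshape(-1,3)
bar=Q[(Q[:,2]>.108)&(Q[:,2]<.122)]; print("bar n",len(bar),cv2.minAreaRect(bar[:,:2].astype(np.float32)))
k=Q[(Q[:,2]>.135)&(Q[:,2]<.17)]; print("knob/high",k.round(3)[:30])
for n,(u,v,h) in dict(brown=(290,246,.054),red=(307,225,.054),petri=(276,233,.013)).items(): print(n,ray(s,u,v,h).round(3))
cr=cv2.resize(f[150:290,195:335],None,fx=4,fy=4,interpolation=cv2.INTER_CUBIC); cv2.imwrite("pics/crop.png",cr[...,::-1])
E
```

```text
can depth n 121 [ 0.641  -0.1942  0.0991] [ 0.64107053 -0.19411479] mask ray [ 0.6351 -0.1899  0.1   ] 177
can depth n 116 [ 0.5369 -0.1526  0.0993] [ 0.53693917 -0.15271825] mask ray [ 0.5355 -0.1528  0.1   ] 132
can depth n 120 [ 0.456  -0.0506  0.0998] [ 0.45676069 -0.04966393] mask ray [ 0.4555 -0.0508  0.1   ] 120
tray px ((421.2133483886719, 218.545166015625), (39.175514221191406, 64.82323455810547), 1.1691392660140991)
[[ 0.431 -0.289  0.018]
 [ 0.631 -0.296  0.018]
 [ 0.629 -0.417  0.018]
 [ 0.429 -0.409  0.018]] [ 0.53021165 -0.35263067  0.018     ] [np.float64(0.12), np.float64(0.2), np.float64(0.121), np.float64(0.2)]
rack n 407
rack walltop ((0.6331751346588135, 0.1381530463695526), (0.20784471929073334, 0.06844399124383926), 85.25808715820312)
rack px [[ 0.605  0.291  0.02 ]
 [ 0.684  0.285  0.02 ]
 [ 0.657 -0.02   0.02 ]
 [ 0.579 -0.013  0.02 ]] [0.63131588 0.13578314 0.02      ]
bar n 442 ((0.5773020386695862, 0.19976630806922913), (0.2112129032611847, 0.34371593594551086), 47.62545394897461)
knob/high [[0.428 0.241 0.149]
 [0.428 0.238 0.149]
 [0.428 0.237 0.142]
 [0.425 0.246 0.152]
 [0.425 0.243 0.15 ]
 [0.425 0.241 0.15 ]
 [0.425 0.238 0.148]
 [0.425 0.235 0.15 ]
 [0.425 0.233 0.145]
 [0.423 0.245 0.155]
 [0.423 0.243 0.15 ]
 [0.423 0.24  0.151]
 [0.423 0.237 0.155]
 [0.423 0.235 0.149]
 [0.423 0.233 0.148]
 [0.422 0.232 0.137]
 [0.42  0.245 0.154]
 [0.42  0.243 0.151]
 [0.42  0.24  0.151]
 [0.42  0.237 0.153]
 [0.42  0.235 0.151]
 [0.42  0.233 0.147]
 [0.417 0.247 0.148]
 [0.417 0.243 0.15 ]
 [0.417 0.241 0.148]
 [0.417 0.237 0.154]
 [0.417 0.235 0.15 ]
 [0.417 0.235 0.139]
 [0.414 0.243 0.153]
 [0.414 0.241 0.149]]
brown [0.445 0.049 0.054]
red [ 0.508 -0.002  0.054]
petri [0.484 0.095 0.013]
```

View pics/crop.png

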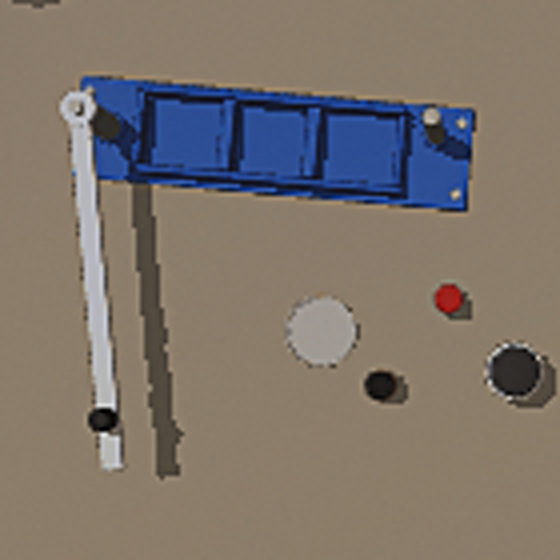

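The crop shows the open bar from its hinge (78,107) to its free end (112,465), with the three bays between them and the stop post at (431,117). Those measurements are consistent with the given sizes, so I'm moving now. I'll turn the tool so its axes match the rack's: tool x is rack y and tool y is rack x.

Emit:
move_arm(motion=[[-38,-46,0,0,0,10.5,0],[-77,-92,0,0,0,21,0],[-116,-138,0,0,0,31.5,0],[-154,-184,0,0,0,42,0],[-193,-230,0,0,0,52,0]], newtons=25)

```text
clock: 0.72
tool_pos: [0.3028, 0.3174, 0.2387]
eef_rot: [0.572, 0.821, 0.0, 0.0]
contact_force: [0.8, 0.7, 0.0]
opening: 0.998
finger_force: 0.0
```

```bash
python3 - <<'E'
from h import *
st=r.get_state(); print(st["clock"],st["tool_pos"],st["contact_force"],st["q"])
print(delta(.456,-.05,.238), "rotz", np.degrees(R.from_quat(st["eef_rot"]).as_matrix()).shape, np.degrees(np.arctan2(*R.from_quat(st["eef_rot"]).as_matrix()[[1,0],1])))
E
```

```text
0.725 [0.30276551 0.31736243 0.23872508] [0.7633295  0.74815017 0.00295382] [-0.93629975  0.45472748  0.03252037  2.10849005 -0.0258485   0.57854377
 -0.5315193 ]
[-397.70143966   16.41661915    0.73898779] rotz (3, 3) 20.27824748889127
```

Emit:
move_arm(motion=[[-60,10,0,0,0,9,0],[-121,15,0,0,0,18,0],[-182,16,0,0,0,25.2,0],[-244,17,0,0,0,25.2,0],[-305,17,0,0,0,25.2,0]])

```text
clock: 1.35
tool_pos: [0.426, 0.0379, 0.2386]
eef_rot: [0.735, 0.678, 0.0, -0.0]
contact_force: [1.6, -0.3, 0.5]
opening: 0.999
finger_force: 0.0
```

```bash
cat >> h.py <<'E'
RC=np.array([.633,.138]); a=np.radians(-4.9); RX=np.array([np.cos(a),np.sin(a)]); RY=np.array([-np.sin(a),np.cos(a)])
def rk(p): d=np.array(p)[:2]-RC; return d@RX,d@RY
def show(*goals):
    st=r.get_state(); M=R.from_quat(st["eef_rot"]).as_matrix()
    print(st["clock"],"ty",np.degrees(np.arctan2(M[1,1],M[0,1])).round(2),"z",M[:,2].round(4),"pos",st["tool_pos"].round(4),"F",st["contact_force"].round(2),"op",round(st["opening"],3),"q",st["q"].round(2))
    for g in goals: print(g,delta(*g,st).round(1))
E
python3 - <<'E'
from h import *
show((.456,-.05,.048)); s=snap("wrist"); cv2.imwrite("pics/w1.png",s["frame"][...,::-1])
E
```

```text
1.35 ty -4.58 z [ 1.e-04  2.e-04 -1.e+00] pos [0.426  0.0379 0.2386] F [ 1.59 -0.25  0.55] op 0.999 q [-0.27  0.45  0.11  2.14 -0.09  0.56 -0.18]
(0.456, -0.05, 0.048) [-85.3  36.9 190.6]
```

View pics/w1.png

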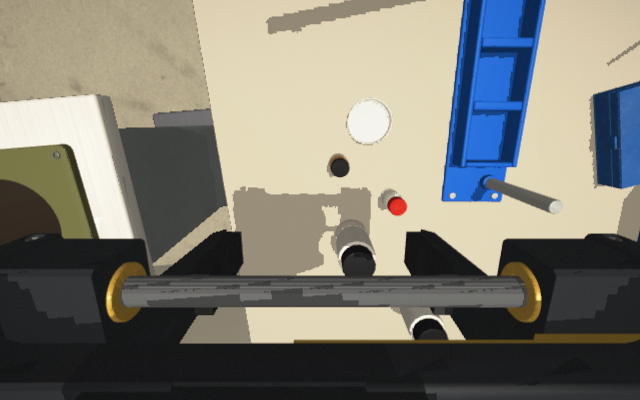

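The wrist view shows can C's cap at (358,262) between the fingers. The red vial (397,205) and brown vial (340,167) are clear of them.

Emit:
move_arm(motion=[[-40,18,30,0,0,0,0],[-76,36,70,0,0,0,0],[-76,36,100,0,0,0,0],[-76,36,100,0,0,0,0]])

```text
clock: 1.9
tool_pos: [0.4537, -0.039, 0.1371]
eef_rot: [0.735, 0.678, -0.002, -0.002]
contact_force: [0.7, 0.7, -0.0]
opening: 1.0
finger_force: 0.0
```

```bash
python3 - <<'E'
from h import *
show((.456,-.05,.048)); s=snap("wrist"); np.savez("w2.npz",**s)
P=pts(s).reshape(-1,3); 
for c in [(.456,-.05),(.537,-.153),(.641,-.194)]:
    t=P[(abs(P[:,2]-.1)<.006)&(np.hypot(P[:,0]-c[0],P[:,1]-c[1])<.035)]
    if len(t)>20: print(c,len(t),t.min(0),t.max(0),(t.max(0)+t.min(0))/2)
E
```

```text
1.9 ty -4.65 z [-5.e-03  4.e-04 -1.e+00] pos [ 0.4537 -0.039   0.1371] F [ 0.73  0.69 -0.02] op 1.0 q [-0.05  0.67  0.05  2.16 -0.1   0.32  0.  ]
(0.456, -0.05, 0.048) [-10.8   3.6  89.1]
(0.456, -0.05) 2177 [ 0.4390636  -0.06888165  0.09418514] [ 0.47555013 -0.03263211  0.10146456] [ 0.45730687 -0.05075688  0.09782485]
(0.537, -0.153) 200 [ 0.52618129 -0.14210274  0.09402078] [ 0.55198857 -0.13426006  0.10022437] [ 0.53908493 -0.1381814   0.09712257]
```

Emit:
move_arm(motion=[[-12,5,45,0,0,0,0],[-12,5,89,0,0,0,0],[-12,5,89,0,0,0,0.6],[-12,5,89,0,0,0,0.9],[-12,5,89,0,0,0,0.9]])

```text
clock: 2.58
tool_pos: [0.4605, -0.0511, 0.0517]
eef_rot: [0.735, 0.678, 0.001, 0.001]
contact_force: [-0.3, -0.3, 1.0]
opening: 0.686
finger_force: 0.0
```

Emit:
move_arm(motion=[[0,0,0,0,0,0,0.9],[0,0,0,0,0,0,0.9],[0,0,-40,0,0,0,0.9],[0,0,-90,0,0,0,0.9],[0,0,-125,0,0,0,0.9]])

```text
clock: 3.2
tool_pos: [0.4593, -0.0513, 0.1763]
eef_rot: [0.735, 0.678, 0.0, 0.0]
contact_force: [0.8, -0.5, -5.2]
opening: 0.493
finger_force: 25.0
```

Emit:
move_arm(motion=[[0,0,0,0,0,0,0.9],[0,0,0,0,0,0,0.9]])

```text
clock: 3.45
tool_pos: [0.4584, -0.0512, 0.1737]
eef_rot: [0.735, 0.678, -0.001, -0.001]
contact_force: [0.1, 0.2, -6.3]
opening: 0.496
finger_force: 25.0
```

```bash
python3 - <<'E'
from h import *
show((.633,.138,.18),(.6274,.0722,.18),(.53,-.353,.18))
E
```

```text
3.45 ty -4.59 z [-2.e-03  2.e-04 -1.e+00] pos [ 0.4584 -0.0512  0.1737] F [ 0.08  0.18 -6.33] op 0.496 q [-0.03  0.6   0.06  2.12 -0.09  0.43  0.02]
(0.633, 0.138, 0.18) [202.5 158.9  -6.6]
(0.6274, 0.0722, 0.18) [136.5 158.6  -6.6]
(0.53, -0.353, 0.18) [-295.1   95.5   -6.5]
```

6.3 N means can C is full, so it goes to the middle bay.

Emit:
move_arm(motion=[[45,35,0,0,0,0,0.9],[95,75,0,0,0,0,0.9],[145,114,0,0,0,0,0.9],[185,145,0,0,0,0,0.9],[202.5,159,0,0,0,0,0.9]])

```text
clock: 4.08
tool_pos: [0.6341, 0.1421, 0.1713]
eef_rot: [0.733, 0.68, -0.001, -0.002]
contact_force: [-1.4, -0.7, -5.7]
opening: 0.492
finger_force: 25.0
```

Emit:
move_arm(motion=[[0,0,20,0,0,0,0.9],[0,0,50,0,0,0,0.9],[0,0,60,0,0,0,0.9]])

```text
clock: 4.45
tool_pos: [0.6307, 0.1372, 0.11]
eef_rot: [0.735, 0.678, -0.004, -0.002]
contact_force: [-0.1, -0.3, -5.7]
opening: 0.49
finger_force: 25.0
```

```bash
python3 - <<'E'
from h import *
show((.633,.138,.055)); s=snap("wrist"); cv2.imwrite("pics/w3.png",s["frame"][...,::-1])
P=pts(s).reshape(-1,3); t=P[(abs(P[:,2]-.034)<.004)&(abs(P[:,0]-.633)<.1)&(abs(P[:,1]-.138)<.2)]
q=np.array([rk(p) for p in t]); print(len(q),q.min(0),q.max(0),np.percentile(q,[2,98],axis=0))
E
```

```text
4.45 ty -4.59 z [-0.0086 -0.0019 -1.    ] pos [0.6307 0.1372 0.11  ] F [-0.14 -0.26 -5.68] op 0.49 q [-0.35  0.88  0.12  1.6  -0.14  0.68 -0.24]
(0.633, 0.138, 0.055) [ 1.1  2.7 55. ]
4400 [-0.03209793 -0.12615948] [0.03622756 0.12730195] [[-0.03137008 -0.01809814]
 [ 0.03529935  0.10368178]]
```

View pics/w3.png

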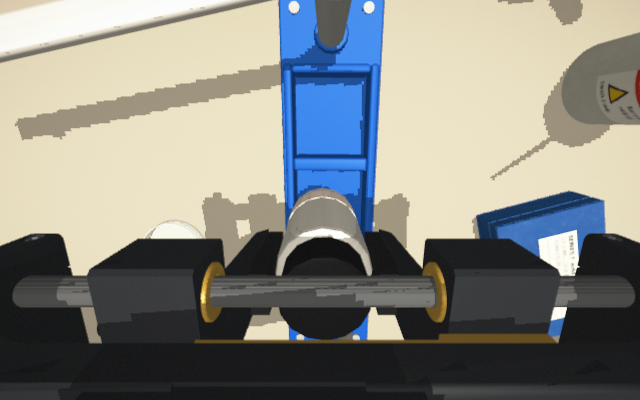

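The wrist view shows can C centred over the middle bay, with the free bay at (328,110). The bay centre measures about 2 mm further in +x, so I'll correct for that while lowering.

Emit:
move_arm(motion=[[1,3,10,0,0,0,0.9],[1,3.5,28,0,0,0,0.9],[1,3.5,42,0,0,0,0.9],[1,3.5,50,0,0,0,0.9],[1,3.5,54,0,0,0,0.9]])

```text
clock: 5.12
tool_pos: [0.6374, 0.1384, 0.0601]
eef_rot: [0.735, 0.678, -0.0, -0.0]
contact_force: [0.2, 0.7, -4.6]
opening: 0.489
finger_force: 25.0
```

Emit:
move_arm(motion=[[0,0,0,0,0,0,0.9],[0,0,0,0,0,0,0.9]])

```text
clock: 5.38
tool_pos: [0.6381, 0.1386, 0.0613]
eef_rot: [0.735, 0.678, 0.001, 0.0]
contact_force: [0.6, -0.3, -5.5]
opening: 0.495
finger_force: 25.0
```

Emit:
move_arm(motion=[[0,-3,2,0,0,0,0.9],[0,-3,4,0,0,0,0.9],[0,-3,6,0,0,0,0.9],[0,-3,6,0,0,0,0.9]])

```text
clock: 5.88
tool_pos: [0.6343, 0.139, 0.0566]
eef_rot: [0.735, 0.678, 0.0, -0.0]
contact_force: [-5.7, -0.1, 8.7]
opening: 0.492
finger_force: 25.0
```

```bash
python3 - <<'E'
from h import *
show((.634,.138,.055))
E
```

```text
5.875 ty -4.6 z [-5.e-04  6.e-04 -1.e+00] pos [0.6343 0.139  0.0566] F [-5.65 -0.11  8.73] op 0.492 q [-0.34  0.96  0.1   1.61 -0.15  0.58 -0.23]
(0.634, 0.138, 0.055) [-1.  -0.2  1.6]
```

Emit:
move_arm(motion=[[0,0,0,0,0,0,0.35],[0,0,0,0,0,0,0.25],[0,0,-30,0,0,0,0.2],[0,0,-80,0,0,0,0.1],[-15,-5,-120,0,0,0,0]])

```text
clock: 6.5
tool_pos: [0.6296, 0.1257, 0.1766]
eef_rot: [0.734, 0.679, 0.002, 0.0]
contact_force: [0.6, 0.3, -0.3]
opening: 0.984
finger_force: 0.0
```

```bash
python3 - <<'E'
from h import *
show((.537,-.153,.14))
E
```

```text
6.5 ty -4.49 z [ 0.0029  0.0017 -1.    ] pos [0.6296 0.1257 0.1766] F [ 0.56  0.3  -0.26] op 0.984 q [-0.34  0.79  0.13  1.58 -0.13  0.78 -0.23]
(0.537, -0.153, 0.14) [-285.2  -70.6   35.9]
```

Emit:
move_arm(motion=[[-50,-15,0,0,0,0,0],[-110,-30,0,0,0,0,0],[-170,-45,0,0,0,0,0],[-230,-60,15,0,0,0,0],[-278,-70,36,0,0,0,0]])

```text
clock: 7.12
tool_pos: [0.5364, -0.1503, 0.1391]
eef_rot: [0.736, 0.677, 0.001, 0.001]
contact_force: [0.7, -0.2, -0.6]
opening: 0.997
finger_force: 0.0
```

Emit:
move_arm(motion=[[0,0,0,0,0,0,0],[0,0,0,0,0,0,0]])

```text
clock: 7.38
tool_pos: [0.5372, -0.1467, 0.1388]
eef_rot: [0.735, 0.678, 0.001, 0.0]
contact_force: [1.2, 0.6, -0.2]
opening: 0.997
finger_force: 0.0
```

```bash
cat >> h.py <<'E'
def caps(*cs):
    s=snap("wrist"); P=pts(s).reshape(-1,3)
    for c in cs:
        t=P[(abs(P[:,2]-.1)<.006)&(np.hypot(P[:,0]-c[0],P[:,1]-c[1])<.035)]
        if len(t)>20: print("cap",c,len(t),t.min(0).round(4),t.max(0).round(4),((t.max(0)+t.min(0))/2).round(4))
E
python3 - <<'E'
from h import *
show((.537,-.153,.048)); caps((.537,-.153),(.641,-.194))
E
```

```text
7.375 ty -4.59 z [ 1.2e-03  7.0e-04 -1.0e+00] pos [ 0.5372 -0.1467  0.1388] F [ 1.17  0.64 -0.23] op 0.997 q [ 0.15  0.74  0.05  1.87 -0.07  0.53  0.18]
(0.537, -0.153, 0.048) [-6.3  0.2 90.8]
cap (0.537, -0.153) 2179 [ 0.5198 -0.1723  0.0941] [ 0.5561 -0.1353  0.1016] [ 0.538  -0.1538  0.0979]
cap (0.641, -0.194) 593 [ 0.633  -0.1954  0.094 ] [ 0.6572 -0.1766  0.1014] [ 0.6451 -0.186   0.0977]
```

Emit:
move_arm(motion=[[-7,1,45,0,0,0,0],[-7,1,90,0,0,0,0],[-7,1,90,0,0,0,0.6],[-7,1,90,0,0,0,0.9],[-7,1,90,0,0,0,0.9]])

```text
clock: 8.05
tool_pos: [0.5384, -0.1542, 0.0507]
eef_rot: [0.735, 0.678, 0.001, 0.001]
contact_force: [0.0, 0.1, 0.8]
opening: 0.682
finger_force: 0.0
```

Emit:
move_arm(motion=[[0,0,0,0,0,0,0.9],[0,0,0,0,0,0,0.9],[0,0,-40,0,0,0,0.9],[0,0,-90,0,0,0,0.9],[0,0,-125,0,0,0,0.9]])

```text
clock: 8.68
tool_pos: [0.537, -0.1545, 0.1757]
eef_rot: [0.735, 0.678, 0.0, 0.001]
contact_force: [0.1, 0.4, -1.5]
opening: 0.492
finger_force: 25.0
```

Emit:
move_arm(motion=[[0,0,0,0,0,0,0.9],[0,0,0,0,0,0,0.9]])

```text
clock: 8.93
tool_pos: [0.5359, -0.1541, 0.1728]
eef_rot: [0.735, 0.678, -0.0, -0.001]
contact_force: [0.1, 0.6, -2.6]
opening: 0.494
finger_force: 25.0
```

```bash
python3 - <<'E'
from h import *
show((.6285,.0722,.18),(.48,-.34,.18))
E
```

```text
8.925 ty -4.6 z [-1.8e-03  6.0e-04 -1.0e+00] pos [ 0.5359 -0.1541  0.1728] F [ 0.06  0.57 -2.63] op 0.494 q [ 0.16  0.69  0.06  1.84 -0.07  0.61  0.19]
(0.6285, 0.0722, 0.18) [233.   74.1  -7.2]
(0.48, -0.34, 0.18) [-189.8  -40.8   -7.2]
```

About 2 N means can B is empty, so it goes to the tray.

Emit:
move_arm(motion=[[-45,-10,0,0,0,0,0.9],[-100,-21,0,0,0,0,0.9],[-150,-32,10,0,0,0,0.9],[-190,-41,30,0,0,0,0.9],[-190,-41,60,0,0,0,0.9]])

```text
clock: 9.55
tool_pos: [0.4775, -0.3454, 0.1117]
eef_rot: [0.737, 0.675, -0.002, 0.0]
contact_force: [0.1, 1.5, -1.9]
opening: 0.494
finger_force: 25.0
```

Emit:
move_arm(motion=[[0,0,20,0,0,0,0.9],[0,0,35,0,0,0,0.9],[0,0,45,0,0,0,0.9],[0,0,50,0,0,0,0.9],[0,0,50,0,0,0,0.9]])

```text
clock: 10.18
tool_pos: [0.4808, -0.3404, 0.0637]
eef_rot: [0.735, 0.678, 0.0, 0.0]
contact_force: [0.1, -0.6, -0.7]
opening: 0.492
finger_force: 25.0
```

```bash
python3 - <<'E'
from h import *
show((.48,-.34,.052))
E
```

```text
10.175 ty -4.6 z [ 0.  0. -1.] pos [ 0.4808 -0.3404  0.0637] F [ 0.13 -0.64 -0.68] op 0.492 q [ 0.53  0.89  0.01  1.8  -0.02  0.45  0.48]
(0.48, -0.34, 0.052) [ 0.4 -0.8 11.7]
```

Emit:
move_arm(motion=[[0,0,5,0,0,0,0.9],[0,0,8,0,0,0,0.9],[0,0,10,0,0,0,0.9],[0,0,11,0,0,0,0.9],[0,0,11,0,0,0,0.9]])

```text
clock: 10.8
tool_pos: [0.4808, -0.3405, 0.0536]
eef_rot: [0.735, 0.678, 0.0, 0.0]
contact_force: [-0.7, 0.2, 6.4]
opening: 0.487
finger_force: 25.0
```

Emit:
move_arm(motion=[[0,0,0,0,0,0,0.35],[0,0,0,0,0,0,0.25],[0,0,-30,0,0,0,0.2],[0,0,-70,0,0,0,0.1],[20,20,-100,0,0,0,0]])

```text
clock: 11.42
tool_pos: [0.5005, -0.3246, 0.1541]
eef_rot: [0.737, 0.676, -0.001, 0.0]
contact_force: [0.8, -0.1, 0.1]
opening: 0.982
finger_force: 0.0
```

```bash
python3 - <<'E'
from h import *
show((.64,-.195,.14))
E
```

```text
11.425 ty -4.89 z [-0.001 -0.002 -1.   ] pos [ 0.5005 -0.3246  0.1541] F [ 0.76 -0.07  0.09] op 0.982 q [ 0.48  0.76  0.03  1.74 -0.03  0.64  0.44]
(0.64, -0.195, 0.14) [141.1 127.9  13.7]
```

Emit:
move_arm(motion=[[40,36,0,0,0,0,0],[80,72,0,0,0,0,0],[120,108,10,0,0,0,0],[139,128,13,0,0,0,0],[139,128,13,0,0,0,0]])

```text
clock: 12.05
tool_pos: [0.6424, -0.1907, 0.1389]
eef_rot: [0.733, 0.68, 0.001, -0.001]
contact_force: [0.1, -0.3, -0.1]
opening: 1.004
finger_force: 0.0
```

Emit:
move_arm(motion=[[0,0,0,0,0,0,0]])

```text
clock: 12.18
tool_pos: [0.6395, -0.1958, 0.1396]
eef_rot: [0.736, 0.677, -0.001, -0.0]
contact_force: [0.4, -1.0, -0.6]
opening: 1.003
finger_force: 0.0
```

```bash
python3 - <<'E'
from h import *
show((.64,-.195,.048)); caps((.64,-.195))
E
```

```text
12.175 ty -4.71 z [-0.0016 -0.0014 -1.    ] pos [ 0.6395 -0.1958  0.1396] F [ 0.4 -1.  -0.6] op 1.003 q [ 0.19  0.86  0.07  1.51 -0.07  0.77  0.21]
(0.64, -0.195, 0.048) [ 0.9  0.5 91.6]
cap (0.64, -0.195) 2216 [ 0.6245 -0.2133  0.0941] [ 0.6608 -0.177   0.1016] [ 0.6426 -0.1952  0.0978]
```

Emit:
move_arm(motion=[[0,3,45,0,0,0,0],[0,2,90,0,0,0,0],[0,2,91,0,0,0,0.6],[0,2,91,0,0,0,0.9],[0,2,91,0,0,0,0.9]])

```text
clock: 12.85
tool_pos: [0.6443, -0.195, 0.0511]
eef_rot: [0.735, 0.678, 0.001, 0.002]
contact_force: [0.3, -0.3, 0.5]
opening: 0.683
finger_force: 0.0
```

Emit:
move_arm(motion=[[0,0,0,0,0,0,0.9],[0,0,0,0,0,0,0.9],[0,0,-40,0,0,0,0.9],[0,0,-90,0,0,0,0.9],[0,0,-125,0,0,0,0.9]])

```text
clock: 13.48
tool_pos: [0.6428, -0.1939, 0.1749]
eef_rot: [0.735, 0.678, 0.0, -0.0]
contact_force: [0.6, 0.2, -6.4]
opening: 0.493
finger_force: 25.0
```

Emit:
move_arm(motion=[[0,0,0,0,0,0,0.9],[0,0,0,0,0,0,0.9]])

```text
clock: 13.72
tool_pos: [0.6412, -0.1933, 0.1713]
eef_rot: [0.735, 0.678, -0.001, -0.002]
contact_force: [0.0, 0.1, -5.4]
opening: 0.492
finger_force: 25.0
```

```bash
python3 - <<'E'
from h import *
show((.6285,.0722,.18),(.57,-.36,.18))
E
```

```text
13.725 ty -4.59 z [-0.0044  0.0014 -1.    ] pos [ 0.6412 -0.1933  0.1713] F [ 0.04  0.14 -5.37] op 0.492 q [ 0.19  0.83  0.07  1.48 -0.07  0.84  0.2 ]
(0.6285, 0.0722, 0.18) [263.7 -34.   -8.2]
(0.57, -0.36, 0.18) [-171.8  -57.7   -8.6]
```

5.4 N or more means can A is full, so it goes to the -66 bay. I'll raise it further to clear the stop post on the way.

Emit:
move_arm(motion=[[15,-2,-30,0,0,0,0.9],[70,-8,-38,0,0,0,0.9],[130,-16,-38,0,0,0,0.9],[190,-24,-38,0,0,0,0.9],[245,-32,-38,0,0,0,0.9]])

```text
clock: 14.35
tool_pos: [0.6287, 0.0553, 0.2088]
eef_rot: [0.735, 0.678, -0.002, -0.002]
contact_force: [0.3, 0.0, -7.2]
opening: 0.492
finger_force: 25.0
```

Emit:
move_arm(motion=[[18,-2,0,0,0,0,0.9],[18,-2,40,0,0,0,0.9],[18,-2,80,0,0,0,0.9],[18,-2,98,0,0,0,0.9],[18,-2,98,0,0,0,0.9]])

```text
clock: 14.98
tool_pos: [0.6289, 0.07, 0.1118]
eef_rot: [0.735, 0.678, -0.002, -0.001]
contact_force: [0.3, -0.1, -6.0]
opening: 0.494
finger_force: 25.0
```

```bash
python3 - <<'E'
from h import *
show((.6285,.0722,.055))
E
```

```text
14.975 ty -4.65 z [-0.0041 -0.001  -1.    ] pos [0.6289 0.07   0.1118] F [ 0.26 -0.15 -6.  ] op 0.494 q [-0.23  0.86  0.09  1.65 -0.12  0.64 -0.16]
(0.6285, 0.0722, 0.055) [ 2.2 -0.4 56.8]
```

Emit:
move_arm(motion=[[2,-1,15,0,0,0,0.9],[2,-1,22,0,0,0,0.9],[2,-1,22,0,0,0,0.9]])

```text
clock: 15.35
tool_pos: [0.6291, 0.073, 0.0915]
eef_rot: [0.735, 0.678, -0.0, -0.0]
contact_force: [-0.1, 0.2, -6.0]
opening: 0.493
finger_force: 25.0
```

```bash
python3 - <<'E'
from h import *
show((.6285,.0722,.055))
s=snap("top");cv2.imwrite("pics/t4.png",cv2.resize(s["frame"][130:290,180:340],None,fx=3.5,fy=3.5,interpolation=cv2.INTER_CUBIC)[...,::-1])
s=snap("side");cv2.imwrite("pics/s4.png",cv2.resize(s["frame"][80:280,180:420],None,fx=3,fy=3,interpolation=cv2.INTER_CUBIC)[...,::-1])
E
```

```text
15.35 ty -4.59 z [-6.e-04  1.e-04 -1.e+00] pos [0.6291 0.073  0.0915] F [-0.06  0.24 -5.96] op 0.493 q [-0.23  0.89  0.09  1.66 -0.12  0.6  -0.16]
(0.6285, 0.0722, 0.055) [-0.9 -0.5 36.5]
```

View pics/s4.png

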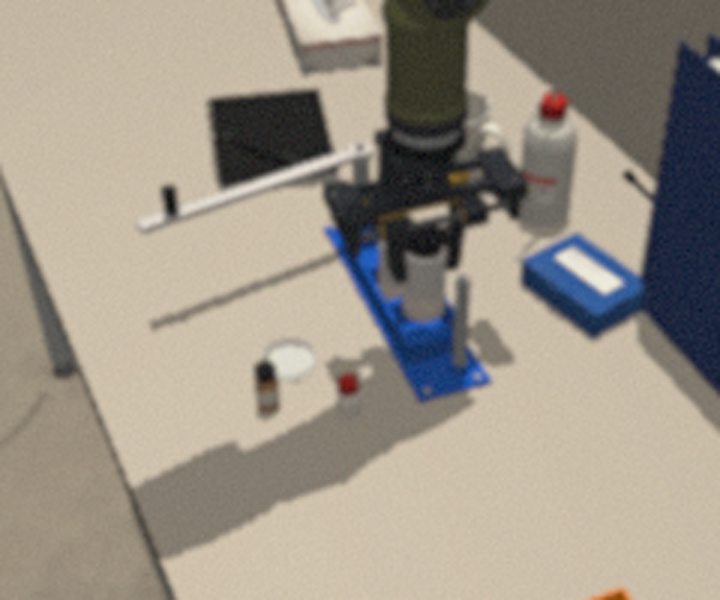

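The side view shows can A (425,290) above the nearest bay, clear of the stop post (460,320), with the bar still open.

Emit:
move_arm(motion=[[-0.5,0,12,0,0,0,0.9],[-0.5,-0.5,22,0,0,0,0.9],[-0.5,-0.5,30,0,0,0,0.9],[-0.5,-0.5,34,0,0,0,0.9],[-0.5,-0.5,36,0,0,0,0.9]])

```text
clock: 16.08
tool_pos: [0.6285, 0.0725, 0.0558]
eef_rot: [0.735, 0.678, -0.0, -0.0]
contact_force: [-3.3, -0.1, 5.0]
opening: 0.488
finger_force: 25.0
```

Emit:
move_arm(motion=[[0,0,0.5,0,0,0,0.9],[0,0,0.5,0,0,0,0.9]])

```text
clock: 16.32
tool_pos: [0.6286, 0.0725, 0.0558]
eef_rot: [0.735, 0.678, -0.0, -0.0]
contact_force: [-3.1, 0.3, 2.0]
opening: 0.492
finger_force: 25.0
```

```bash
python3 - <<'E'
from h import *
show((.6285,.0722,.055))
E
```

```text
16.325 ty -4.6 z [-3.e-04  1.e-04 -1.e+00] pos [0.6286 0.0725 0.0558] F [-3.09  0.26  2.  ] op 0.492 q [-0.23  0.94  0.08  1.67 -0.12  0.53 -0.16]
(0.6285, 0.0722, 0.055) [-0.3 -0.   0.8]
```

Emit:
move_arm(motion=[[0,0,0,0,0,0,0.35],[0,0,0,0,0,0,0.25],[0,0,-30,0,0,0,0.2],[0,0,-80,0,0,0,0.1],[0,-10,-130,0,0,0,0.1]])

```text
clock: 16.95
tool_pos: [0.62, 0.0731, 0.1868]
eef_rot: [0.735, 0.678, 0.001, 0.001]
contact_force: [0.2, 0.3, -0.4]
opening: 0.896
finger_force: 0.0
```

```bash
python3 - <<'E'
from h import *
st=r.get_state()
for n in("top","side"):
    s=snap(n); P=pts(s).reshape(-1,3)
    for c in [(.633,.138),(.6285,.072)]+[(.48,-.34)]:
        t=P[(P[:,2]>.09)&(P[:,2]<.112)&(np.hypot(P[:,0]-c[0],P[:,1]-c[1])<.03)]
        if len(t)>5: print(n,c,len(t),t.mean(0).round(4),"rack",np.round(rk(t.mean(0)),4))
    t=P[(P[:,2]>.128)&(P[:,2]<.165)&(np.hypot(P[:,0]-.42,P[:,1]-.24)<.04)]; print("knob",len(t),t.mean(0),((t.max(0)+t.min(0))/2).round(4))
    cv2.imwrite(f"pics/{n}5.png",s["frame"][...,::-1])
    if n=="top": print("pin",ray(s,214.5,176.75,.12), "pin rack",rk(ray(s,214.5,176.75,.12)))
show((.42,.24,.14))
E
```

```text
top (0.48, -0.34) 135 [ 0.48   -0.3374  0.1027] rack [-0.1118 -0.4867]
knob 34 [0.42087674 0.2387488  0.14734443] [0.4211 0.2396 0.1418]
pin [0.6436636  0.26414289 0.12      ] pin rack (np.float64(-0.00015010856559268503), np.float64(0.1265927268639297))
side (0.633, 0.138) 106 [0.6301 0.1323 0.1016] rack [-0.0024 -0.0059]
side (0.6285, 0.072) 117 [0.6249 0.065  0.1013] rack [-0.0019 -0.0734]
side (0.48, -0.34) 228 [ 0.4793 -0.3434  0.1015] rack [-0.1121 -0.4927]
knob 42 [0.421002   0.23417088 0.14204038] [0.4214 0.2367 0.1408]
17.05 ty -4.62 z [ 0.0116  0.0018 -0.9999] pos [0.6225 0.0736 0.1911] F [ 0.54 -0.56  0.86] op 0.902 q [-0.25  0.74  0.11  1.63 -0.11  0.76 -0.17]
(0.42, 0.24, 0.14) [ 149.4 -215.8   49.1]
```

View pics/side5.png

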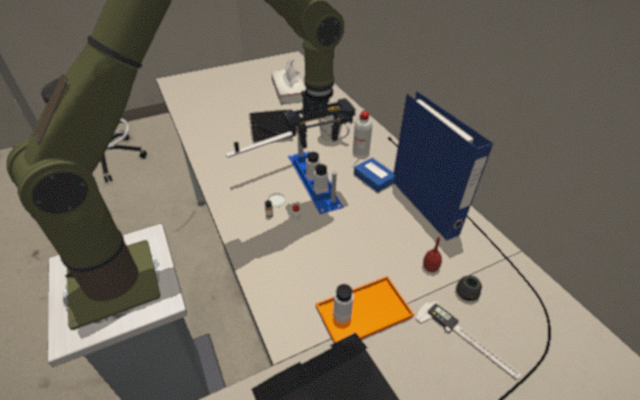

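All three are sorted: two capped cans stand in the rack at (313,165) and (321,180), and one stands in the tray at (343,300). The bar is still open with its knob at (236,147), at about 1.36 rad. Next I'll go over the knob, pinch it and swing the bar.

Emit:
move_arm(motion=[[28,-42,0,0,0,0,0.3],[58,-85,0,0,0,0,0.3],[88,-128,0,0,0,0,0.3],[118,-172,0,0,0,0,0.3],[147,-211,0,0,0,0,0.3]], newtons=8)

```text
clock: 17.68
tool_pos: [0.4192, 0.238, 0.185]
eef_rot: [0.735, 0.678, 0.0, -0.0]
contact_force: [0.6, 0.6, 0.2]
opening: 0.702
finger_force: 0.0
```

Emit:
move_arm(motion=[[0,0,0,0,0,0,0.3],[0,0,0,0,0,0,0.3]])

```text
clock: 17.92
tool_pos: [0.4213, 0.2365, 0.1852]
eef_rot: [0.735, 0.678, 0.001, 0.001]
contact_force: [-0.0, 0.4, 0.5]
opening: 0.699
finger_force: 0.0
```

```bash
python3 - <<'E'
from h import *
s=snap("wrist"); P=pts(s).reshape(-1,3)
t=P[(P[:,2]>.146)&(P[:,2]<.158)&(np.hypot(P[:,0]-.42,P[:,1]-.24)<.03)]; print("knob",len(t),t.mean(0),((t.max(0)+t.min(0))/2).round(4),(t.max(0)-t.min(0)).round(4))
k=((t.max(0)+t.min(0))/2)[:2]; print("rack",rk(k)); show((*k,.129))
E
```

```text
knob 444 [0.42236697 0.24076037 0.15079777] [0.4223 0.2404 0.1495] [0.0154 0.0149 0.0069]
rack (np.float64(-0.21865981268158047), np.float64(0.08405692569108626))
17.975 ty -4.71 z [ 1.6e-03 -2.0e-04 -1.0e+00] pos [0.4217 0.2359 0.1852] F [-0.09  0.29 -0.02] op 0.701 q [-0.7   0.6   0.14  2.05 -0.17  0.5  -0.51]
(np.float64(0.4223192081296415), np.float64(0.2404269709376361), 0.129) [ 4.5  0.1 56.2]
```

Emit:
move_arm(motion=[[4.5,0,30,0,0,0,0.3],[4.5,0,55,0,0,0,0.5],[4.5,0,55,0,0,0,1],[4.5,0,55,0,0,0,1],[4.5,0,55,0,0,0,1]])

```text
clock: 18.6
tool_pos: [0.4216, 0.2412, 0.1311]
eef_rot: [0.735, 0.678, 0.001, 0.0]
contact_force: [0.0, -0.4, 0.1]
opening: 0.272
finger_force: 0.0
```

Emit:
move_arm(motion=[[0,0,0,0,0,0,1],[0,0,0,0,0,0,1],[0,0,0,0,0,0,1]])

```text
clock: 18.98
tool_pos: [0.4224, 0.2417, 0.1309]
eef_rot: [0.735, 0.678, 0.002, 0.001]
contact_force: [4.1, 0.2, 3.9]
opening: 0.175
finger_force: 8.0
```

Emit:
move_arm(motion=[[-22.5,5.7,0,0,0,0,1],[-43.6,13.4,0,0,0,0,1],[-63.8,23.2,0,0,0,0,1],[-83,35,0,0,0,0,1],[-101,48.6,0,0,0,0,1]])

```text
clock: 19.6
tool_pos: [0.4603, 0.137, 0.1305]
eef_rot: [0.734, 0.679, -0.0, -0.001]
contact_force: [-0.2, 3.0, 4.6]
opening: 0.177
finger_force: 8.0
```

Emit:
move_arm(motion=[[-16.4,15.4,0,0,0,0,1],[-31.3,32.3,0,0,0,0,1],[-44.3,50.6,0,0,0,0,1],[-55.5,70.1,0,0,0,0,1],[-64.7,90.6,0,0,0,0,1]])

```text
clock: 20.23
tool_pos: [0.5431, 0.0631, 0.1298]
eef_rot: [0.735, 0.678, -0.003, -0.002]
contact_force: [-1.9, -1.3, 3.3]
opening: 0.175
finger_force: 8.0
```

```bash
python3 - <<'E'
from h import *
show(); st=r.get_state(); x,y=rk(st["tool_pos"]); print(x,y,np.arctan2(-x,.128-y),np.hypot(x,.128-y))
E
```

```text
20.225 ty -4.63 z [-0.0074 -0.0019 -1.    ] pos [0.5431 0.0631 0.1298] F [-1.89 -1.35  3.32] op 0.175 q [-0.23  0.75  0.05  1.9  -0.07  0.5  -0.21]
-0.0832153750053258 -0.08231702410825623 0.3767649218197605 0.22618145208444887
```

Emit:
move_arm(motion=[[-7.1,21.4,0,0,0,0,1],[-12,43.3,0,0,0,0,1],[-14.5,63.4,0,0,0,0,1],[-15,77,0,0,0,0,1],[-15,84,0,0,0,0,1]])

```text
clock: 20.85
tool_pos: [0.6271, 0.0416, 0.1297]
eef_rot: [0.735, 0.678, -0.002, -0.001]
contact_force: [-9.2, -3.9, 4.1]
opening: 0.176
finger_force: 7.9
```

Emit:
move_arm(motion=[[0,2,0,0,0,0,1],[0,2,0,0,0,0,1]])

```text
clock: 21.1
tool_pos: [0.6269, 0.0416, 0.1296]
eef_rot: [0.735, 0.678, -0.004, -0.002]
contact_force: [-5.7, -4.6, 3.9]
opening: 0.178
finger_force: 8.0
```

```bash
python3 - <<'E'
from h import *
show(); st=r.get_state(); x,y=rk(st["tool_pos"]); print(x,y,np.arctan2(-x,.128-y),np.hypot(x,.128-y))
E
```

```text
21.1 ty -4.64 z [-0.0079 -0.0021 -1.    ] pos [0.6269 0.0416 0.1296] F [-5.72 -4.59  3.92] op 0.178 q [-0.17  0.83  0.05  1.65 -0.06  0.67 -0.16]
0.002171331431581935 -0.09656747678449487 -0.009668647488835872 0.22457797378536573
```

The force rise shows the bar is against its stop. Releasing and retreating upward.

Emit:
move_arm(motion=[[0,2,0,0,0,0,0.8],[0,0,0,0,0,0,0.6],[0,0,-20,0,0,0,0.6],[0,0,-70,0,0,0,0.5],[0,-30,-120,0,0,0,0.5]])

```text
clock: 21.72
tool_pos: [0.6017, 0.0465, 0.2511]
eef_rot: [0.735, 0.678, 0.001, 0.0]
contact_force: [0.1, -0.2, -0.3]
opening: 0.501
finger_force: 0.0
```

Emit:
move_arm(motion=[[0,-50,0,0,0,0,0.5],[0,-110,0,0,0,0,0.5],[0,-110,0,0,0,0,0.5],[0,-110,0,0,0,0,0.5]])

```text
clock: 22.22
tool_pos: [0.4922, 0.0552, 0.2507]
eef_rot: [0.735, 0.679, 0.001, 0.0]
contact_force: [1.0, -0.1, -0.9]
opening: 0.5
finger_force: 0.0
```

```bash
python3 - <<'E'
from h import *
show()
for n in("top","side"):
    s=snap(n); P=pts(s).reshape(-1,3); q=np.array([rk(p) for p in P]); 
    m=(P[:,2]>.112)&(P[:,2]<.125)&(abs(q[:,0])<.03)&(abs(q[:,1]-.03)<.12)&(q[:,1]>-.08)
    b=q[m]; 
    if len(b)>20: print(n,"bar",len(b),"slope",np.polyfit(b[:,1],b[:,0],1))
    k=(P[:,2]>.135)&(P[:,2]<.16)&(abs(q[:,0])<.05)&(abs(q[:,1]+.097)<.03); print("knob",k.sum(),q[k].mean(0))
    cv2.imwrite(f"pics/{n}6.png",s["frame"][...,::-1])
E
```

```text
22.225 ty -4.54 z [ 0.0024  0.0012 -1.    ] pos [0.4922 0.0552 0.2507] F [ 1.01 -0.09 -0.94] op 0.5 q [-0.25  0.5   0.07  1.94 -0.05  0.69 -0.23]
top bar 431 slope [-3.39218928e-03  8.99707677e-05]
knob 25 [-0.00029368 -0.09683087]
side bar 232 slope [ 0.00050683 -0.00023708]
knob 33 [ 0.00016069 -0.10169326]
```

View pics/side6.png

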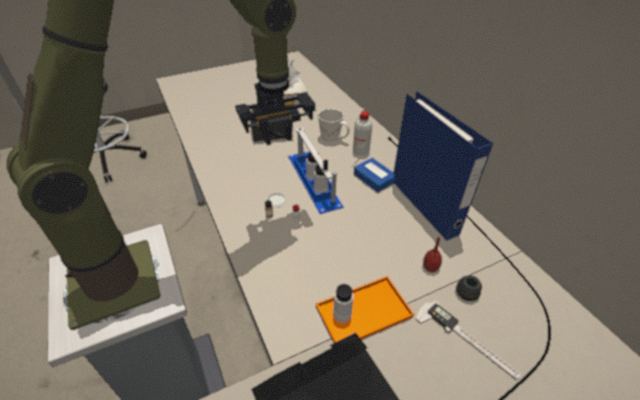

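The bar lies closed over the two racked cans (315,170), within 0.01 rad by depth. The empty can stands in the tray (343,300), and the vials (268,209), (295,212) and dish are undisturbed.

```bash
python3 -c "
from h import *
print(finish_job())"
```

```text
the job is handed in; nothing more can be done
None
```

I sorted all three canisters and handed the job in at about 22 s: can_a and can_c are full and stand in the rack, can_b is empty and stands in the tray, and the retaining bar is closed against its stop. `finish_job` returned no verdict.

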